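Release the nut runner and hold the hidden bolt head while the nut tightens

ROBOT

A 7-joint arm with a two-finger parallel gripper is mounted at the origin on the work surface; the furniture and walls round the work are solid. World frame = base frame: x ahead of the robot, y to its left, z up, the work surface at z = 0. Lengths are in m, angles in degrees, forces in N, time in s.
With the tool pointing down it reaches from about 0.4 to 0.85 m from the base axis. Payload 6.9 kg.
Tool frame: the origin (TCP) lies midway between the tips of the shut fingers; the grasp point (between the pads) lies 19 mm behind it (arm.grasp_offset is the distance from the TCP to the grasp point, in m); z points along the fingers, y is the direction in which the jaws open and shut (so a half turn about z gives the same grasp; the last joint's range is limited). The gripper opens to 85 mm and grips with 20 to 120 N. Pads are 22 mm wide; open, the fingers measure 114 mm over their backs; the gripper's body (76 mm by 85 mm) begins 54 mm behind the grasp point. The pads swing forward as they close: fully open they stand 13 mm farther back than shut.
Start: joints at [-68.612, 29.078, -13.613, 85.955, 7.202, 65.827, -8.869], TCP at [0.165, 0.603, 0.231] pointing down, gripper open.
Joint ranges: [-176.47, 176.47], [-13.61, 117.27], [-81.72, 77.17], [0.22, 143.17], [-87.28, 267.28], [10, 112.55], [-165.47, 165.47]. Speed limits (degrees/s): [136.94, 136.94, 180, 180, 180, 180, 180].

INTERFACE

Orientations are given as a 3x3 rotation matrix whose columns are the frame's x, y, z axes.
In Python, from plant import get_obs, cams, arm gives the robot as it stands.
- The arm moves only by the shell command python3 -m creep 'ROWS' [FORCE]. ROWS is JSON, one flat list of numbers, 7 for each row, row after row: the turn, a rotation vector about the tool's x, y, z in degrees, then the shift along the tool's x, y, z in mm, then the closure, from -1 (fully open) to 1 (shut). In form: [ax, ay, az, x, y, z, claw, ax, ay, az, x, y, z, claw, ...]. A call has 1 to 12 rows; each row is the pose to reach, as a shift and turn from the pose measured when the call began, along the tool's axes at that moment; what a row does not reach only later rows make up. A row lasts 1/12 s, in which the tool goes at most 41.7 mm and 7.16 degrees, less where a joint would pass 70% of its speed; a pose out of reach is approached as far as the arm can. A call with a gripper value outside its range is refused whole. The fingers move at their own pace and stop on an object; FORCE is the grip in N (left out, the last holds). Time passes only in rows, so rows that repeat a pose let the fingers close. It gives the time, the measured TCP pose, the force and the opening at its end, in the units of the state.
- get_obs(): the state, without advancing time (a new reading comes with each control period).
- cams.get_image(name): name is "scene" or "top" or "wrist"; returns the picture (420x560x3 uint8, red, green, blue); there is no depth.
- cams.camera_params(name): a dict with "fx", "fy", "cx", "cy" (pixels), "extrinsics" (4x4, takes a point from camera to world coordinates); the wrist camera has in their place "hand_eye" (4x4, takes a point from camera to tool coordinates, whose origin is the TCP and whose axes are the flange's). Camera axes: x right, y down, z forward; pixel columns grow to the right and rows downward; lengths in m; the calibration is good to about 2 mm. A picture is of the moment at which its call begins: read the wrist's pose just before it. camera_params takes no time and is no camera call.
- arm.job_done(): hands the job in, once; it reports no verdict.
The state is a dict: "time": time; "joint_pos": joint angles; "joint_vel": joint speeds; "tau": joint torques, N m; "eef_pos": TCP position; "orientation": TCP orientation; "force": force on the tool from outside, world axes, zero at the start; "torque": the same for the moment, N m; "opening": finger opening in m.
Only numpy, scipy, OpenCV 4.12 (cv2) and the standard library are available. Lean on these libraries where they do the work, as an engineer would, in place of code of your own. Each camera call takes 0.05 s, during which the arm holds its last target.

TASK

Start the nut runner: press the sprung knob on top of its grey housing fully down and, keeping it down, turn it clockwise (seen from above) to its stop. The nut and its bolt then spin idly together, so reach down into the narrow gap behind the steel bracket, grasp the hidden hexagonal bolt head and hold it from turning until the nut has run up tight on the bolt. Finish while still gripping the bolt head, and leave the solder spool and the nut driver beside the fixture where they are.

Things in the scene. Friction and masses are not known exactly. Their poses are not given: they have to be found in the camera images.
- fixture: Nut-running fixture fixed to the table, base plate 190 x 130 x 10 mm. Origin on the table straight below the point where the bolt axis leaves the bracket's rear face; x is the bolt axis, from the runner to the bolt head (roughly away from the robot), z up. Grey runner housing 78 x 70 mm from x = -112 to -34 mm, top at z = 104 mm; steel bracket plate from x = -8 to 0, 90 mm wide, top at z = 100 mm.
- gap (a point): Centre of the mouth of the gap behind the bracket, at the height of the bracket's top, z = 100 mm; axes as the fixture. The gap is 48 mm wide in x (from the bracket's rear face to an aluminium guard plate 10 mm thick, 90 mm wide and as high as the bracket), open above and at both y ends; its floor is at z = 10 mm.
- knob_grip (a point): Middle of the bar grip of the black release knob, on its axis, 135 mm above the table, 73 mm before the bracket's rear face. The bar is 38 mm long, 13 mm wide; it rises 12 mm above this point and goes 12 mm down to a disc of 38 mm diameter, with a 46 mm collar below. The point's x axis runs along the bar, y across it; before turning they are the fixture's x and y.
- release_plunger (a joint): How far the knob is pressed down, m: 0 up, 0.008 fully down. A spring pushes it up with 2.4 N (up) to 7.2 N (fully down).
- release_knob (a joint): Turn of the knob, rad: 0 locked, grows clockwise from above, stop at 1.3. Keyed: it turns freely only while pressed more than 6 mm down and must not be forced otherwise; it stays where it was turned to when let go, and springs up again. From about 0.6 the runner is free and turns the nut.
- bolt_head: Hexagonal bolt head in the gap, 30 mm across flats, 34.6 mm across corners, 20 mm long. Origin at its centre, 18 mm behind the bracket's rear face, 72 mm above the table. Its x axis is the bolt axis, about which it stands at any angle; once released it idles round at 0.6 rad/s until held. Two fingers pointing down and closing along the fixture's y can grip it at any angle; it takes up to 0.3 N m.
- thread (a joint): How far the nut has been screwed up on the bolt, rad: starts between 0 and 0.35, tight at 1.6. Grows only while the bolt head is held and the runner is free, by about 0.4 rad/s.
- solder_spool: Spool of solder wire, 62 mm diameter, 46 mm high, standing left of the fixture; origin at the centre of its underside. Leave alone.
- nut_driver: Nut driver lying right of the fixture, 171 mm long along its y, handle 31 mm thick; origin at the underside, mid-length. Leave alone.
Mind the look-alikes: they are no part of the job. What is meant by the fixture is not yellow, and is the larger of those in its own colour.

How it is judged (in metres and radians):
On the way, in this order (a step that is already met when the one before it is completed fails the run):
1. the knob is pressed down and turned clockwise to its stop (value of joint release_knob above 1.1 rad and value of joint release_plunger above 0.004 m), for 0.05 s.
2. the bolt head is gripped by the fingers (contact force between the fingers and bolt_head above 5 N), for 0.3 s.
At the end, for the whole second after the job is handed in: The nut is tight on the bolt (thread above 1.5 of 1.6 rad), the knob is still turned on (above 1.0 rad), the fingers still grip the bolt head with more than 5 N of contact force and it does not turn (below 0.1 rad/s); spool and nut driver within 30 mm of where they stood (value of joint thread above 1.5 rad and value of joint release_knob above 1 rad and contact force between the fingers and bolt_head above 5 N and angular speed of bolt_head below 0.1 rad/s and distance of each of solder_spool, nut_driver from where it was at the start of the episode below 0.03 m); the arm keeps its last pose, push and grip.
It fails at once if the knob is forced round without being pressed down (value of joint release_knob between 0.25 and 0.5 rad and value of joint release_plunger below 0.002 m).
It fails at once if a bystander (spool, nut driver) is pushed away by more than 30 mm (distance of any of solder_spool, nut_driver from where it was at the start of the episode above 0.03 m).
It also fails if it takes over 51 s, if anything falls off the work surface, if the arm or the gripper's body presses on something with over 40 N, if the wrist force passes 120 N, or if a joint passes its speed limit or range.

## Working session

There is one attempt and no reset: what is moved stays moved. The work goes in short steps, Python scripts to look and compute and a shell command to move; the robot and the scene stay as the last step left them, time stands still between calls to the robot, and variables do not carry over. Pictures are saved under pics/ and viewed, and the job is handed in when it is done.

```bash
mkdir -p pics; python3 - <<'E'
from plant import get_obs,cams,arm
import cv2
o=get_obs();print({k:o[k] for k in ('time','eef_pos','orientation','force','opening')},arm.grasp_offset)
for n in("scene","top","wrist"):
    cv2.imwrite(f"pics/{n}0.png",cams.get_image(n)[:,:,::-1]);print(n,cams.camera_params(n))
E
```

```text
{'time': 0.0, 'eef_pos': array([0.165274  , 0.60221368, 0.23042672]), 'orientation': array([[-9.64373262e-01,  2.64544836e-01, -4.91014793e-04],
       [ 2.64545291e-01,  9.64371714e-01, -1.72807928e-03],
       [ 1.63663283e-05, -1.79640910e-03, -9.99998386e-01]]), 'force': array([-0.9551005 , -0.27514448,  0.26950506]), 'opening': 0.08539028745950507} 0.0187
scene {'fx': 403.99471745208547, 'fy': 403.99471745208547, 'cx': 279.3481256693356, 'cy': 203.70407449046044, 'extrinsics': array([[ 0.81864209, -0.25362834,  0.51526478,  0.04258677],
       [-0.57409673, -0.38550903,  0.7223543 , -0.58936879],
       [ 0.01542971, -0.88716146, -0.46120112,  0.52079023],
       [ 0.        ,  0.        ,  0.        ,  1.        ]])}
top {'fx': 382.34514917624386, 'fy': 382.34514917624386, 'cx': 279.7916819700552, 'cy': 203.39661147186698, 'extrinsics': array([[-0.02034826, -0.99840377,  0.05268636,  0.45837854],
       [-0.99977039,  0.02067358,  0.00563716,  0.06494789],
       [-0.00671738, -0.05255956, -0.9985952 ,  1.01042234],
       [ 0.        ,  0.        ,  0.        ,  1.        ]])}
wrist {'fx': 304.76098772641825, 'fy': 304.76098772641825, 'cx': 278.49217347962525, 'cy': 206.1225123519198, 'hand_eye': array([[-6.48676603e-04, -9.60804110e-01, -2.77227418e-01,
         7.04804668e-02],
       [ 9.99999751e-01, -7.00697634e-04,  8.85797127e-05,
        -1.00596610e-03],
       [-2.79360348e-04, -2.77227292e-01,  9.60804325e-01,
        -1.43011280e-01],
       [ 0.00000000e+00,  0.00000000e+00,  0.00000000e+00,
         1.00000000e+00]])}
```

View pics/scene0.png

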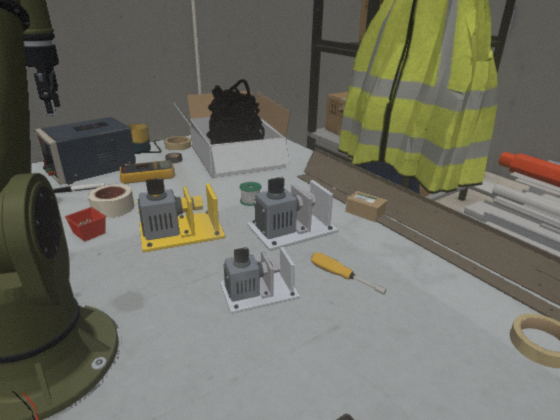

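View pics/top0.png

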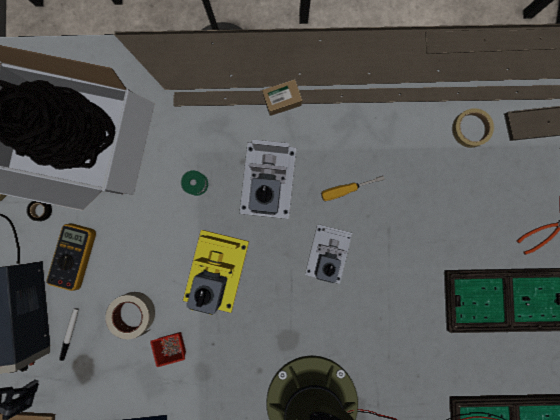

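View pics/wrist0.png

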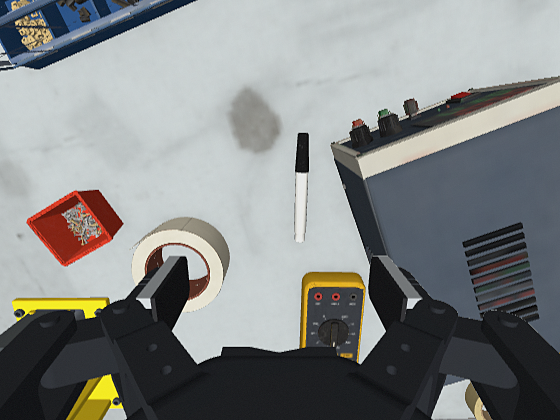

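The target is the larger white-based fixture, at about (268,180) in the top view and (290,212) in the scene view. The smaller white one and the yellow one are look-alikes. I'll enlarge both views.

```bash
python3 - <<'E'
import cv2
i=cv2.imread("pics/top0.png")[130:230,220:320];cv2.imwrite("pics/topc.png",cv2.resize(i,(600,600),interpolation=cv2.INTER_CUBIC))
i=cv2.imread("pics/scene0.png")[165:255,235:355];cv2.imwrite("pics/scenec.png",cv2.resize(i,(800,600),interpolation=cv2.INTER_CUBIC))
E
```

```text
(no output)
```

View pics/topc.png

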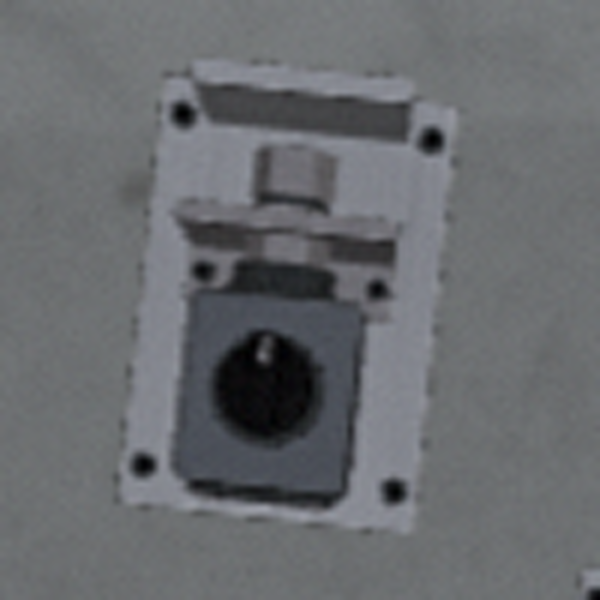

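View pics/scenec.png

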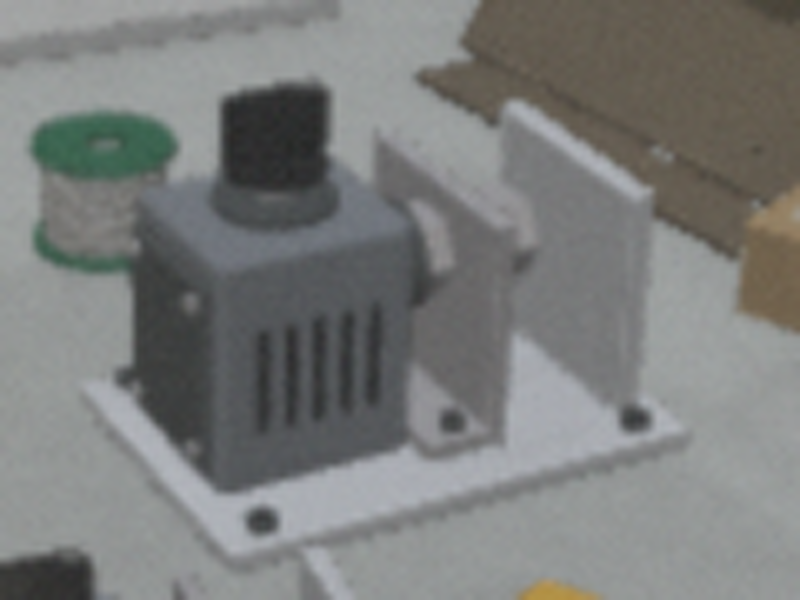

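```bash
cat > h.py <<'E'
import numpy as np,cv2
from plant import get_obs,cams,arm
from scipy.spatial.transform import Rotation as R
from scipy.optimize import least_squares
def proj(n,P,o=None):
    c=cams.camera_params(n)
    if n=="wrist":
        T=np.eye(4);T[:3,:3]=o["orientation"];T[:3,3]=o["eef_pos"];E=T@c["hand_eye"]
    else:E=c["extrinsics"]
    p=(np.atleast_2d(P)-E[:3,3])@E[:3,:3]
    return np.c_[c["fx"]*p[:,0]/p[:,2]+c["cx"],c["fy"]*p[:,1]/p[:,2]+c["cy"]]
def world(q,P):
    a=q[2];c,s=np.cos(a),np.sin(a);P=np.atleast_2d(P)
    return np.c_[q[0]+c*P[:,0]-s*P[:,1],q[1]+s*P[:,0]+c*P[:,1],P[:,2]]
E
python3 - <<'E'
from h import *
top=[((-.112,.035,.104),(175,478)),((-.112,-.035,.104),(350,495)),((-.034,.035,.104),(192,290)),((-.034,-.035,.104),(366,308)),
((0,.045,.1),(177,203)),((0,-.045,.1),(402,226)),((.058,.045,.1),(192,60)),((.058,-.045,.1),(415,82))]
P=np.array([t[0] for t in top]);U=np.array([t[1] for t in top])/6+[220,130]
f=lambda q:(proj("top",world(q,P))-U).ravel()
s=least_squares(f,[.57,.1,0]);print(s.x,np.degrees(s.x[2]));print(f(s.x).reshape(-1,2).round(1))
sc=[((0,.045,.1),(378,128)),((0,-.045,.1),(512,228)),((.058,.045,.1),(515,97)),((.058,-.045,.1),(652,192)),((-.112,-.035,.104),(225,268)),((-.112,.035,.104),(138,195)),((-.034,-.035,.104),(412,228))]
P2=np.array([t[0] for t in sc]);U2=np.array([t[1] for t in sc])*[120/800,90/600]+[235,165]
g=lambda q:(proj("scene",world(q,P2))-U2).ravel()
print(g(s.x).reshape(-1,2).round(1))
s2=least_squares(lambda q:np.r_[f(q),g(q)],s.x);print(s2.x,np.degrees(s2.x[2]));print(f(s2.x).reshape(-1,2).round(1),g(s2.x).reshape(-1,2).round(1))
q=s2.x
print(world(q,[(-.073,0,.135),(.018,0,.072),(.024,0,.1)]))
a=q[2];X=np.array([np.cos(a),np.sin(a),0]);o=get_obs();Rm=o["orientation"]
print(np.degrees(np.arctan2(Rm[1,1],Rm[0,1])),o["eef_pos"])
E
```

```text
[ 0.59793032  0.09598632 -0.11756707] -6.7360969773073975
[[-0.3  0.8]
 [-0.2  0.9]
 [ 0.1 -0.4]
 [ 0.4 -0.6]
 [ 0.1 -0.1]
 [-0.1 -0.4]
 [-0.  -0.1]
 [ 0.1 -0.2]]
[[ 1.  -0.6]
 [ 0.2 -1.2]
 [ 0.  -0.2]
 [-0.3 -0.6]
 [-1.7 -0.5]
 [-2.  -1.8]
 [ 0.5 -1.5]]
[ 0.59785715  0.09539727 -0.11004733] -6.305247553106018
[[ 0.2  1. ]
 [ 0.5  0.8]
 [ 0.5 -0.2]
 [ 0.7 -0.6]
 [ 0.3  0.1]
 [ 0.2 -0.5]
 [ 0.   0. ]
 [ 0.1 -0.4]] [[ 1.  -0.5]
 [ 0.5 -1.1]
 [-0.  -0.1]
 [-0.1 -0.6]
 [-1.3 -0.2]
 [-1.8 -1.6]
 [ 0.8 -1.4]]
[[0.52529873 0.10341452 0.135     ]
 [0.61574827 0.09342041 0.072     ]
 [0.62171197 0.09276146 0.1       ]]
74.65842837466755 [0.16532735 0.60234903 0.2306412 ]
```

```bash
cat >> h.py <<'E'
Q=[.5979,.0956,np.radians(-6.5)]
def goal(pos,yaw=None,Rg=None):
    """pos world of TCP; yaw = world angle (deg) of tool y, pointing down"""
    o=get_obs();Rm=o["orientation"]
    if Rg is None:
        a=np.radians(yaw);y=np.array([np.cos(a),np.sin(a),0]);z=np.array([0,0,-1.]);Rg=np.c_[np.cross(y,z),y,z]
    print("turn",R.from_matrix(Rm.T@Rg).as_rotvec(degrees=True).round(2),"shift",((np.array(pos)-o["eef_pos"])@Rm*1000).round(1),
     "t",o["time"],"pos",o["eef_pos"].round(4),"F",o["force"].round(1),"M",o["torque"].round(2),"open",round(o["opening"],4),"j",np.round(o["joint_pos"],0))
E
python3 - <<'E'
from h import *
goal([.5,.106,.25],83.5)
E
```

```text
turn [-0.08 -0.   -8.84] shift [-454.1 -390.1  -18.8] t 0.15 pos [0.1653 0.6023 0.2306] F [-0.8  0.2 -0.7] M [-0.04  0.05  0.04] open 0.0858 j [-69.  29. -14.  86.   7.  66.  -9.]
```

```bash
python3 -m creep '[0,0,-1,-25,-22,-18,-1, 0,0,-2,-50,-43,-18,-1, 0,0,-3,-75,-65,-18,-1, 0,0,-3,-100,-86,-18,-1, 0,0,-4,-126,-108,-18,-1, 0,0,-4,-151,-130,-18,-1, 0,0,-5,-176,-152,-18,-1, 0,0,-5,-202,-173,-18,-1, 0,0,-6,-227,-195,-18,-1, 0,0,-6,-252,-217,-18,-1, 0,0,-7,-277,-239,-18,-1, 0,0,-8,-303,-260,-18,-1]'; python3 -c "
from h import *
goal([.5,.106,.25],83.5)"
```

```text
time: 1.15
eef_pos: [0.3891, 0.2698, 0.249]
orientation: [[-0.992, 0.127, -0.001], [0.127, 0.992, -0.001], [0.0, -0.002, -1.0]]
force: [0.3, 0.2, 0.2]
opening: 0.0856
turn [-0.09 -0.02 -0.79] shift [-130.8 -148.4   -0.8] t 1.15 pos [0.3891 0.2698 0.249 ] F [0.3 0.2 0.2] M [ 0.04  0.02 -0.01] open 0.0856 j [-30.  15. -10. 106.   3.  60.  42.]
```

```bash
python3 -m creep '[0,0,-1,-22,-25,0,-1, 0,0,-1,-44,-50,0,-1, 0,0,-1,-66,-74,0,-1, 0,0,-1,-88,-99,0,-1, 0,0,-1,-110,-124,0,-1, 0,0,-1,-131,-148,-1,-1, 0,0,-1,-131,-148,-1,-1, 0,0,-1,-131,-148,-1,-1]'; python3 -c "
from h import *
o=get_obs();cv2.imwrite('pics/w1.png',cams.get_image('wrist')[:,:,::-1])
i=cv2.imread('pics/w1.png')
for z in (.147,.123):
  u=proj('wrist',world(Q,[(-.073,0,z),(-.054,.0065,z),(-.054,-.0065,z),(-.092,.0065,z),(-.092,-.0065,z)]),o);print(u.round(0))
goal(world(Q,(-.073,0,.2))[0],83.5)"
```

```text
time: 1.82
eef_pos: [0.5008, 0.1044, 0.2498]
orientation: [[-0.994, 0.114, -0.001], [0.114, 0.994, -0.002], [0.001, -0.002, -1.0]]
force: [0.6, 0.8, -0.3]
opening: 0.0854
[[282. 233.]
 [290. 253.]
 [275. 253.]
 [290. 212.]
 [275. 212.]]
[[282. 224.]
 [289. 243.]
 [275. 243.]
 [289. 204.]
 [275. 204.]]
turn [-0.08 -0.07  0.13] shift [-25.5   0.6  49.8] t 1.8667 pos [0.5001 0.1062 0.2498] F [-1.4  0.7  0.2] M [ 0.05  0.05 -0.05] open 0.0856 j [-11.  18.  -5. 101.   2.  61.  67.]
```

View pics/w1.png

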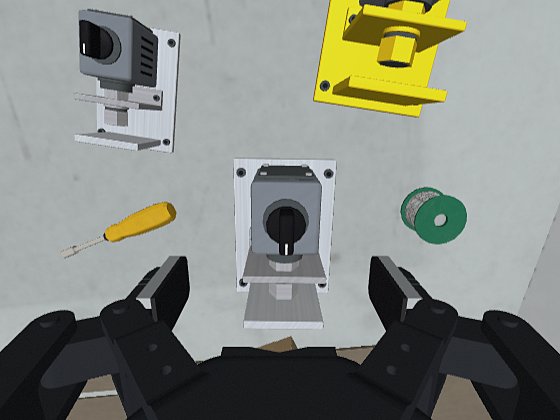

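```bash
python3 -c "
from h import *
i=cv2.imread('pics/w1.png')[150:340,225:345];cv2.imwrite('pics/w1c.png',cv2.resize(i,None,fx=3.1,fy=3.1,interpolation=cv2.INTER_CUBIC))
for k in range(5):print(get_obs()['eef_pos'])"
```

```text
[0.5000821  0.10617773 0.24982299]
[0.5000821  0.10617773 0.24982299]
[0.5000821  0.10617773 0.24982299]
[0.5000821  0.10617773 0.24982299]
[0.5000821  0.10617773 0.24982299]
```

View pics/w1c.png

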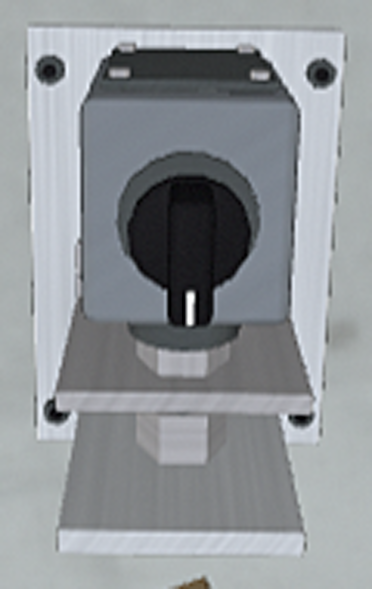

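```bash
cat > fit.py <<'E'
from h import *
import copy
o=get_obs()
for y in (.1044,.1062):
  o['eef_pos']=np.array([.5004,y,.2498])
  L=[((-.112,-.035,.104),(84,97)),((-.112,.035,.104),(298,100)),((-.034,-.035,.104),(84,322)),((-.034,.035,.104),(296,322)),((0,-.045,.1),(55,408)),((0,.045,.1),(314,411)),((.058,-.045,.1),(58,552)),((.058,.045,.1),(305,555))]
  P=np.array([t[0] for t in L]);U=np.array([t[1] for t in L])/3.1+[225,150]
  f=lambda q:(proj("wrist",world(q,P),o)-U).ravel()
  s=least_squares(f,Q);print(s.x,np.degrees(s.x[2]));print(f(s.x).reshape(-1,2).round(1).tolist())
  print(proj("wrist",world(s.x,[(-.073,0,.147),(-.054,0,.147)]),o))
E
python3 fit.py
```

```text
[ 0.59956897  0.09892169 -0.12400355] -7.104880151451169
[[-1.5, -0.9], [2.1, -1.0], [-0.5, 0.8], [-1.2, 1.6], [0.3, 0.3], [0.2, 0.3], [0.3, -0.3], [0.3, -0.4]]
[[287.31316718 235.07459515]
 [286.87756249 255.25364928]]
[ 0.59956897  0.10072169 -0.12400355] -7.104880152874761
[[-1.5, -0.9], [2.1, -1.0], [-0.5, 0.8], [-1.2, 1.6], [0.3, 0.3], [0.2, 0.3], [0.3, -0.3], [0.3, -0.4]]
[[287.31316718 235.07459515]
 [286.87756249 255.25364928]]
```

```bash
sed -i 's/^Q=.*/Q=[.5985,.0982,np.radians(-6.8)]/' h.py; python3 -c "
from h import *
print(world(Q,(-.073,0,.17)))
goal(world(Q,(-.073,0,.17))[0],83.2)"
```

```text
[[0.52601352 0.10684349 0.17      ]]
turn [-0.08 -0.07  0.43] shift [-25.8   3.7  79.8] t 1.8667 pos [0.5001 0.1062 0.2498] F [-1.4  0.7  0.2] M [ 0.05  0.05 -0.05] open 0.0856 j [-11.  18.  -5. 101.   2.  61.  67.]
```

```bash
python3 -m creep '[0,0,0,-13,2,20,-1, 0,0,0.4,-26,4,40,-1, 0,0,0.4,-26,4,60,-1, 0,0,0.4,-26,4,80,-1, 0,0,0.4,-26,4,80,-1, 0,0,0.4,-26,4,80,-1]'; python3 -c "
from h import *
o=get_obs();cv2.imwrite('pics/w2.png',cams.get_image('wrist')[:,:,::-1])
cv2.imwrite('pics/s2.png',cv2.resize(cams.get_image('scene')[130:270,200:380,::-1],None,fx=4,fy=4,interpolation=cv2.INTER_CUBIC))
goal(world(Q,(-.073,0,.1255))[0],83.2)
print(proj('wrist',world(Q,[(-.073,0,.147),(-.054,0,.147)]),o))"
```

```text
time: 2.37
eef_pos: [0.525, 0.1085, 0.1693]
orientation: [[-0.993, 0.116, -0.004], [0.116, 0.993, -0.001], [0.004, -0.002, -1.0]]
force: [0.3, 0.1, 1.0]
opening: 0.0855
turn [-0.03 -0.    0.11] shift [ 0.3 -1.4 45.5] t 2.4667 pos [0.5265 0.1082 0.171 ] F [0.6 0.2 0.5] M [ 0.04 -0.04  0.  ] open 0.0858 j [-11.  24.  -4. 104.   2.  51.  67.]
[[277.61317277 245.7075029 ]
 [277.57168039 274.86025689]]
```

View pics/w2.png

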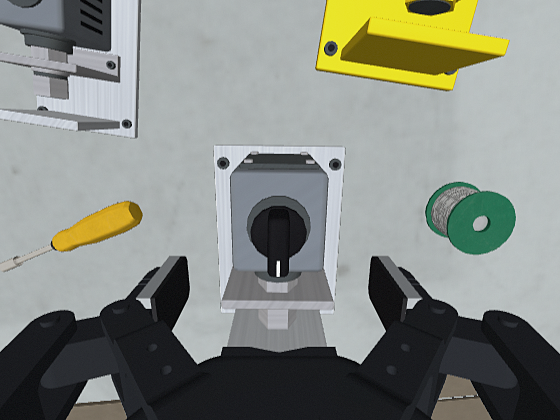

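View pics/s2.png

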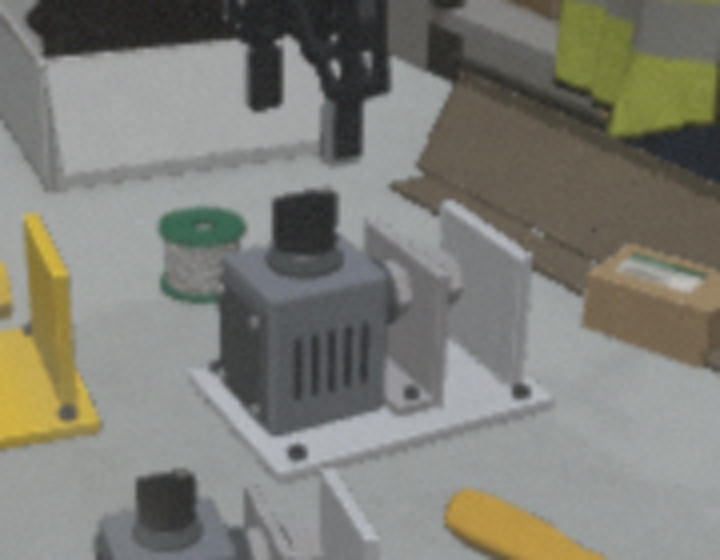

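The bar is centred between the fingers: column 278 against a finger midpoint of 279, running along the image rows. Next I lower the gripper and close on the bar.

```bash
python3 -m creep '[0,0,0,0,0,15,-1, 0,0,0,0,0,30,-1, 0,0,0,0,0,45,-1, 0,0,0,0,0,45,-1, 0,0,0,0,0,45,0.3, 0,0,0,0,0,45,1, 0,0,0,0,0,45,1, 0,0,0,0,0,45,1, 0,0,0,0,0,45,1, 0,0,0,0,0,45,1, 0,0,0,0,0,45,1, 0,0,0,0,0,45,1]' 50; python3 -c "
from h import *
goal(world(Q,(-.073,0,.1255))[0],83.2)"
```

```text
time: 3.47
eef_pos: [0.5267, 0.108, 0.1265]
orientation: [[-0.993, 0.117, 0.001], [0.117, 0.993, -0.001], [-0.001, -0.001, -1.0]]
force: [-1.3, -1.7, 4.7]
opening: 0.0122
turn [-0.03  0.03  0.08] shift [ 0.5 -1.2  1. ] t 3.4667 pos [0.5267 0.108  0.1265] F [-1.3 -1.7  4.7] M [-0.23  0.16 -0.13] open 0.0122 j [-11.  28.  -4. 108.   3.  45.  66.]
```

```bash
python3 -m creep '[0,0,0,0,0,3,1, 0,0,0,0,0,6,1, 0,0,0,0,0,8,1, 0,0,0,0,0,9,1, 0,0,0,0,0,9,1, 0,0,0,0,0,9,1]' 50; python3 -c "
from h import *
goal(world(Q,(-.073,0,.1255))[0],83.2)
cv2.imwrite('pics/s3.png',cv2.resize(cams.get_image('scene')[130:270,200:380,::-1],None,fx=4,fy=4,interpolation=cv2.INTER_CUBIC))"
```

```text
time: 3.97
eef_pos: [0.5267, 0.108, 0.1185]
orientation: [[-0.993, 0.117, 0.001], [0.117, 0.993, -0.001], [-0.001, -0.0, -1.0]]
force: [-4.0, -0.7, 11.8]
opening: 0.0116
turn [-0.03  0.06  0.08] shift [ 0.5 -1.2 -7. ] t 3.9667 pos [0.5267 0.108  0.1185] F [-4.  -0.7 11.8] M [-0.3   0.84 -0.07] open 0.0116 j [-11.  28.  -4. 108.   3.  44.  66.]
```

View pics/s3.png

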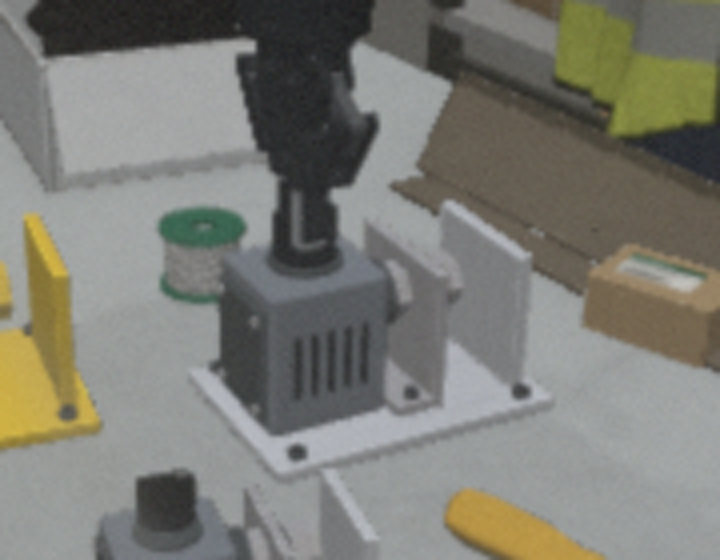

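The fingers moved 8 mm down and the force is 11.8 N against the spring's 7.2 N, so the knob is at the bottom. Next is the clockwise turn, which is positive about tool z. I'll do a short test first.

```bash
python3 -m creep '[0,0,4,0,0,2,1, 0,0,8,0,0,2,1, 0,0,10,0,0,2,1]' 50; python3 -c "
from h import *
goal([0.5267,.108,.1185],83.2-74.5)"
```

```text
time: 4.27
eef_pos: [0.5268, 0.1083, 0.1182]
orientation: [[-0.957, 0.291, 0.002], [0.291, 0.957, 0.0], [-0.002, 0.001, -1.0]]
force: [-6.1, -0.1, 19.4]
opening: 0.012
turn [ 0.11  0.09 64.38] shift [-0.  -0.3 -0.3] t 4.2667 pos [0.5268 0.1083 0.1182] F [-6.1 -0.1 19.4] M [-0.29  1.3   0.13] open 0.012 j [-13.  28.  -1. 108.   1.  44.  58.]
```

```bash
python3 -m creep '[0,0,6,0,0,1,1, 0,0,12,0,0,1,1, 0,0,18,0,0,1,1, 0,0,24,0,0,1,1, 0,0,30,0,0,1,1, 0,0,36,0,0,1,1, 0,0,42,0,0,1,1, 0,0,48,0,0,1,1, 0,0,53,0,0,1,1, 0,0,57,0,0,1,1, 0,0,60,0,0,1,1, 0,0,60,0,0,1,1]' 50; python3 -c "
from h import *
goal([0.5267,.108,.1185],83.2-74.5)"
```

```text
time: 5.27
eef_pos: [0.5283, 0.1097, 0.1185]
orientation: [[-0.224, 0.975, 0.006], [0.975, 0.224, 0.002], [0.0, 0.006, -1.0]]
force: [-0.0, 3.0, 10.5]
opening: 0.0117
turn [ 0.36 -0.04  4.26] shift [-1.3 -2.  -0. ] t 5.2667 pos [0.5283 0.1097 0.1185] F [-0.   3.  10.5] M [ 0.46  0.08 -0.08] open 0.0117 j [-25.  29.  16. 108. -11.  44.  10.]
```

```bash
python3 -m creep '[0,0,3,0,0,1,1, 0,0,5,0,0,1,1, 0,0,6,0,0,1,1, 0,0,6,0,0,1,1]' 50; python3 -c "
from h import *
goal([0.5267,.108,.1185],83.2-74.5)
cv2.imwrite('pics/s4.png',cv2.resize(cams.get_image('scene')[130:270,200:380,::-1],None,fx=4,fy=4,interpolation=cv2.INTER_CUBIC))"
```

```text
time: 5.6
eef_pos: [0.5285, 0.1098, 0.1185]
orientation: [[-0.121, 0.993, 0.007], [0.993, 0.121, 0.002], [0.001, 0.007, -1.0]]
force: [-2.7, -1.0, 12.2]
opening: 0.0122
turn [ 0.41 -0.06 -1.74] shift [-1.6 -2.  -0. ] t 5.6 pos [0.5285 0.1098 0.1185] F [-2.7 -1.  12.2] M [-0.27  0.71  0.39] open 0.0122 j [-26.  29.  18. 108. -13.  44.   6.]
```

View pics/s4.png

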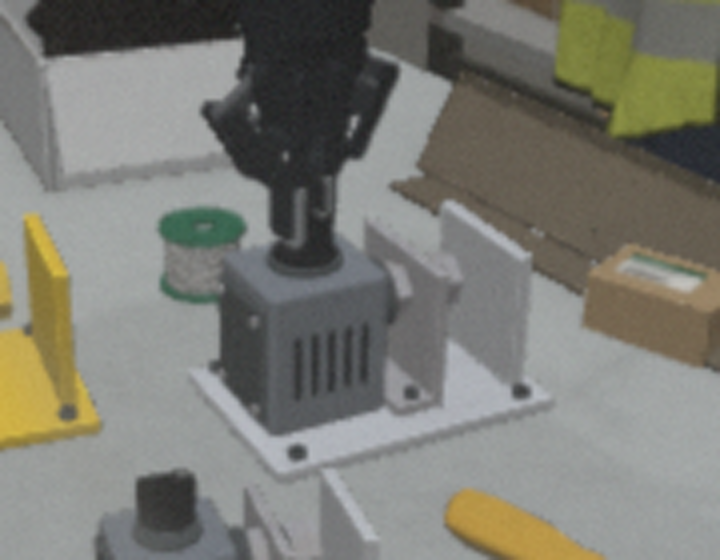

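The moment rose to 0.39 N·m and the tool turned 76° in all, so the knob is at its stop while still pressed. Now I release it, rise and turn back.

```bash
python3 -m creep '[0,0,-1,0,0,0,0.5, 0,0,-1,0,0,0,-0.3, 0,0,-1,0,0,0,-1, 0,0,-1,0,0,0,-1, 0,0,-1,0,0,0,-1, 0,0,-1,0,0,0,-1, 0,0,-1,0,0,-20,-1, 0,0,-1,0,0,-45,-1, 0,0,-5,0,0,-80,-1, 0,0,-12,0,0,-110,-1, 0,0,-18,0,0,-110,-1]'; python3 -c "
from h import *
Q=[.6012,.0999,np.radians(-6.8)]
o=get_obs();cv2.imwrite('pics/w5.png',cams.get_image('wrist')[:,:,::-1])
goal(world(Q,(-.0,0,.2))[0],83.2)"
```

```text
time: 6.57
eef_pos: [0.5302, 0.1097, 0.234]
orientation: [[-0.428, 0.904, 0.015], [0.904, 0.428, 0.004], [-0.003, 0.015, -1.0]]
force: [1.1, 0.2, -0.1]
opening: 0.0853
turn [  0.59   0.48 -57.48] shift [-39.9  60.2  32.3] t 6.6167 pos [0.5292 0.1096 0.2314] F [-0.2 -0.2 -1.2] M [ 0.    0.03 -0.02] open 0.0855 j [-25.  22.  16. 100.  -7.  59.  19.]
```

View pics/w5.png

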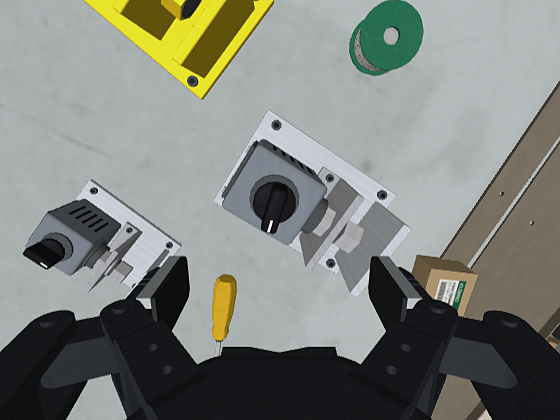

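The knob mark now points across the housing: the bar runs from about (275,185) to (270,232), while the fixture axis runs down to the right. So the knob is turned on. Moving back to the gap.

```bash
python3 -m creep '[0,0,-7,-4,6,5,-1, 0,0,-14,-8,12,10,-1, 0,0,-21,-14,20,20,-1, 0,0,-28,-20,30,25,-1, 0,0,-35,-26,40,30,-1, 0,0,-42,-32,50,32,-1, 0,0,-49,-36,56,32,-1, 0,0,-56,-40,60,32,-1, 0.5,0.5,-57.5,-40,60,32,-1, 0.5,0.5,-57.5,-40,60,32,-1, 0.5,0.5,-57.5,-40,60,32,-1]'; python3 -c "
from h import *
Q=[.6012,.0999,np.radians(-6.8)]
o=get_obs();im=cams.get_image('wrist')[:,:,::-1].copy();cv2.imwrite('pics/w6.png',im)
cv2.imwrite('pics/w6c.png',cv2.resize(im[170:360,190:370],None,fx=4,fy=3.1,interpolation=cv2.INTER_CUBIC))
goal(world(Q,(.02,0,.12))[0],83.2)
print(proj('wrist',world(Q,[(0,.045,.1),(0,-.045,.1),(.048,.045,.1),(.048,-.045,.1),(-.073,0,.147),(.018,0,.087)]),o))"
```

```text
time: 7.53
eef_pos: [0.6004, 0.0998, 0.1994]
orientation: [[-0.992, 0.123, -0.001], [0.123, 0.992, 0.001], [0.001, 0.001, -1.0]]
force: [-0.1, 0.4, 0.5]
opening: 0.0853
turn [ 0.07 -0.05 -0.2 ] shift [-20.9   0.1  79.7] t 7.5833 pos [0.6004 0.0999 0.1997] F [-0.4 -0.2  0.6] M [ 0.01 -0.02 -0.03] open 0.0854 j [-12.  29.   0.  91.  -0.  60.  72.]
[[334.04338361 207.65819605]
 [225.54201443 208.2236728 ]
 [331.5536599  260.43430613]
 [228.45355518 260.97139757]
 [279.75962887 115.59182258]
 [279.78941295 223.28906909]]
```

View pics/w6.png

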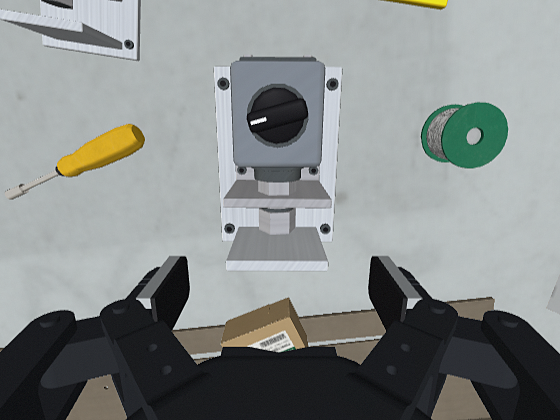

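The view matches the prediction: bracket top rear edge at row 208 and guard front edge at about row 261. The knob bar is turned on, and the bolt head at (277,222) sits 1–2 px left of centre. Descending in two steps.

```bash
python3 -m creep '[0,0,0,-10,0,10,-1, 0,0,0,-21,-1,30,-1, 0,0,0,-21,-1,55,-1, 0,0,0,-21,-1,80,-1, 0,0,0,-21,-1,80,-1, 0,0,0,-21,-1,80,-1]' 80; python3 -c "
from h import *
Q=[.6012,.0999,np.radians(-6.8)]
o=get_obs();im=cams.get_image('wrist')[:,:,::-1].copy();cv2.imwrite('pics/w7.png',im)
cv2.imwrite('pics/s7.png',cv2.resize(cams.get_image('scene')[130:270,200:380,::-1],None,fx=4,fy=4,interpolation=cv2.INTER_CUBIC))
goal(world(Q,(.02,0,.054))[0],83.2)
print(proj('wrist',world(Q,[(0,.045,.1),(0,-.045,.1),(.048,.045,.1),(.048,-.045,.1),(-.073,0,.147),(.018,0,.087)]),o))"
```

```text
time: 8.08
eef_pos: [0.6203, 0.0965, 0.1183]
orientation: [[-0.992, 0.123, -0.004], [0.123, 0.992, 0.001], [0.004, 0.0, -1.0]]
force: [0.3, 0.1, 0.3]
opening: 0.0851
turn [ 0.09  0.04 -0.24] shift [ 1.   0.6 66.9] t 8.1833 pos [0.6219 0.0967 0.1209] F [-0.2  0.7  0.4] M [ 0.04 -0.01  0.04] open 0.0856 j [-11.  35.   0.  94.  -0.  51.  72.]
[[363.17211074 213.95572613]
 [201.17704978 214.77398074]
 [357.49295202 290.53740232]
 [207.15086993 291.25891801]
 [283.39983243  51.6539693 ]
 [281.95393819 236.05112289]]
```

View pics/w7.png

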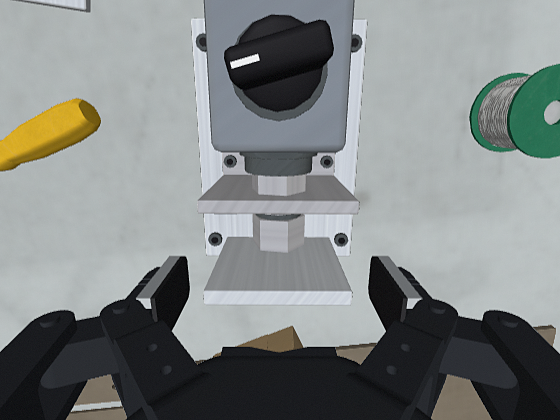

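View pics/s7.png

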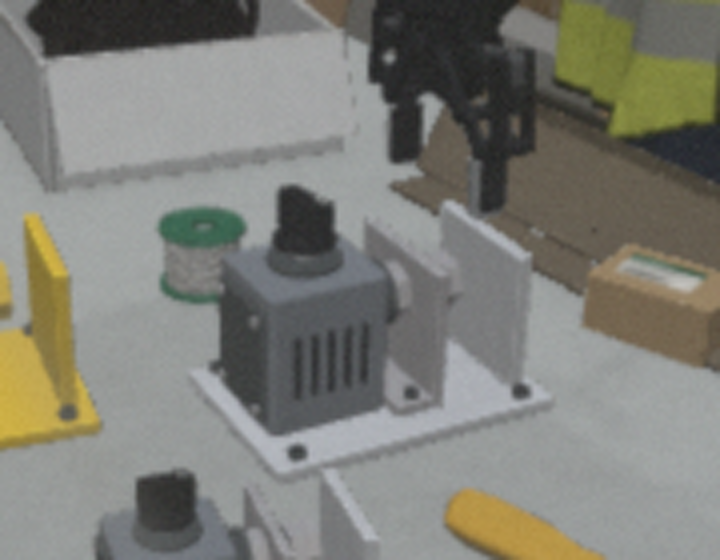

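Still aligned: bracket edge at row 214, columns 198–358, midpoint 278 against a finger midpoint of 279, with the gap between rows 214 and 291. Going down into the gap.

```bash
python3 -m creep '[0,0,0,0,0,12,-1, 0,0,0,0,0,24,-1, 0,0,0,0,0,36,-1, 0,0,0,0,0,48,-1, 0,0,0,0,0,58,-1, 0,0,0,0,0,66,-1, 0,0,0,0,0,66,-1, 0,0,0,0,0,66,-1]' 80; python3 -c "
from h import *
Q=[.6012,.0999,np.radians(-6.8)]
goal(world(Q,(.02,0,.054))[0],83.2)
im=cams.get_image('wrist')[:,:,::-1].copy();cv2.imwrite('pics/w8.png',im)"
```

```text
time: 8.85
eef_pos: [0.622, 0.0968, 0.0548]
orientation: [[-0.992, 0.123, 0.001], [0.123, 0.992, 0.002], [-0.001, 0.002, -1.0]]
force: [0.8, -0.3, -0.7]
opening: 0.0856
turn [ 0.09  0.03 -0.24] shift [1.  0.6 0.8] t 8.85 pos [0.622  0.0968 0.0548] F [ 0.8 -0.3 -0.7] M [-0.04 -0.03  0.01] open 0.0856 j [-11.  39.   0.  97.  -0.  43.  72.]
```

View pics/w8.png

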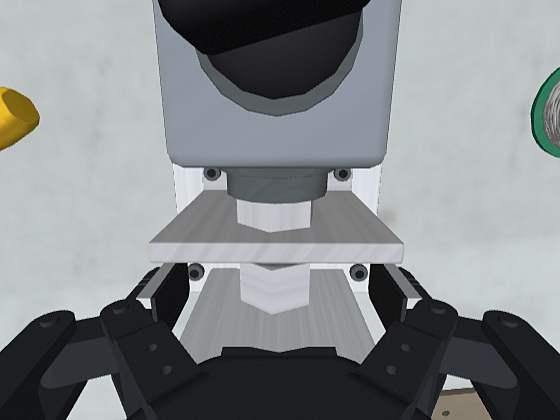

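The fingers are inside the gap on either side of the hex head (columns 241–310), and no contact force shows. Closing.

```bash
python3 -m creep '[0,0,0,0,-1,1,0, 0,0,0,0,-1,1,0.3, 0,0,0,0,-1,1,1, 0,0,0,0,-1,1,1, 0,0,0,0,-1,1,1, 0,0,0,0,-1,1,1, 0,0,0,0,-1,1,1, 0,0,0,0,-1,1,1, 0,0,0,0,-1,1,1, 0,0,0,0,-1,1,1, 0,0,0,0,-1,1,1, 0,0,0,0,-1,1,1]' 80; python3 -c "
from h import *
Q=[.6012,.0999,np.radians(-6.8)]
goal(world(Q,(.02,0,.054))[0],83.2)
im=cams.get_image('wrist')[:,:,::-1].copy();cv2.imwrite('pics/w9.png',im)"
```

```text
time: 9.9
eef_pos: [0.6224, 0.0957, 0.0549]
orientation: [[-0.992, 0.123, 0.002], [0.123, 0.992, 0.002], [-0.002, 0.002, -1.0]]
force: [-0.9, -1.0, 5.5]
opening: 0.031
turn [ 0.1   0.12 -0.25] shift [1.6 1.7 0.9] t 9.9 pos [0.6224 0.0957 0.0549] F [-0.9 -1.   5.5] M [-0.1   0.33  0.06] open 0.031 j [-11.  39.   0.  97.  -0.  43.  72.]
```

View pics/w9.png

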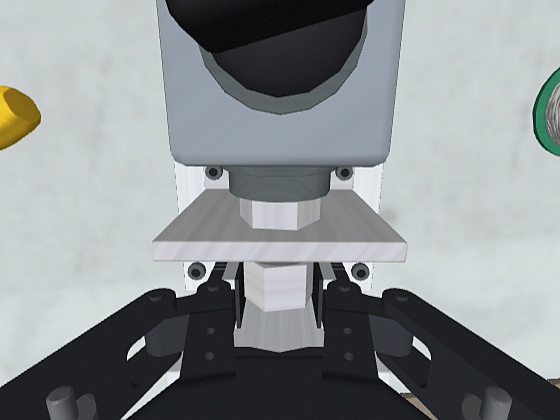

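The opening stopped at 31 mm, which is the width across flats, so the head is gripped. I'll hold while the nut runs up.

```bash
python3 -m creep '[0,0,0,0,0,0,1,0,0,0,0,0,0,1,0,0,0,0,0,0,1,0,0,0,0,0,0,1,0,0,0,0,0,0,1,0,0,0,0,0,0,1,0,0,0,0,0,0,1,0,0,0,0,0,0,1,0,0,0,0,0,0,1,0,0,0,0,0,0,1,0,0,0,0,0,0,1,0,0,0,0,0,0,1]' 80; python3 -c "
from h import *
cv2.imwrite('pics/h1.png',cv2.resize(cams.get_image('wrist')[150:330,190:370,::-1],None,fx=3,fy=3))"
python3 -m creep '[0,0,0,0,0,0,1,0,0,0,0,0,0,1,0,0,0,0,0,0,1,0,0,0,0,0,0,1,0,0,0,0,0,0,1,0,0,0,0,0,0,1,0,0,0,0,0,0,1,0,0,0,0,0,0,1,0,0,0,0,0,0,1,0,0,0,0,0,0,1,0,0,0,0,0,0,1,0,0,0,0,0,0,1]' 80;
python3 -m creep '[0,0,0,0,0,0,1,0,0,0,0,0,0,1,0,0,0,0,0,0,1,0,0,0,0,0,0,1,0,0,0,0,0,0,1,0,0,0,0,0,0,1,0,0,0,0,0,0,1,0,0,0,0,0,0,1,0,0,0,0,0,0,1,0,0,0,0,0,0,1,0,0,0,0,0,0,1,0,0,0,0,0,0,1]' 80;
python3 -m creep '[0,0,0,0,0,0,1,0,0,0,0,0,0,1,0,0,0,0,0,0,1,0,0,0,0,0,0,1,0,0,0,0,0,0,1,0,0,0,0,0,0,1,0,0,0,0,0,0,1,0,0,0,0,0,0,1,0,0,0,0,0,0,1,0,0,0,0,0,0,1,0,0,0,0,0,0,1,0,0,0,0,0,0,1]' 80
python3 -m creep '[0,0,0,0,0,0,1,0,0,0,0,0,0,1,0,0,0,0,0,0,1,0,0,0,0,0,0,1,0,0,0,0,0,0,1,0,0,0,0,0,0,1,0,0,0,0,0,0,1,0,0,0,0,0,0,1,0,0,0,0,0,0,1,0,0,0,0,0,0,1,0,0,0,0,0,0,1,0,0,0,0,0,0,1]' 80;python3 -c "
from h import *
cv2.imwrite('pics/h2.png',cv2.resize(cams.get_image('wrist')[150:330,190:370,::-1],None,fx=3,fy=3))"
python3 -m creep '[0,0,0,0,0,0,1,0,0,0,0,0,0,1,0,0,0,0,0,0,1,0,0,0,0,0,0,1,0,0,0,0,0,0,1,0,0,0,0,0,0,1,0,0,0,0,0,0,1,0,0,0,0,0,0,1,0,0,0,0,0,0,1,0,0,0,0,0,0,1,0,0,0,0,0,0,1,0,0,0,0,0,0,1]' 80;python3 -c "
from h import *
cv2.imwrite('pics/h3.png',cv2.resize(cams.get_image('wrist')[150:330,190:370,::-1],None,fx=3,fy=3))
a=[cv2.imread(f'pics/h{k}.png') for k in (1,2,3)];cv2.imwrite('pics/hh.png',cv2.resize(np.hstack(a),(800,267)))"
```

```text
time: 10.95
eef_pos: [0.6224, 0.0957, 0.0549]
orientation: [[-0.992, 0.123, 0.002], [0.123, 0.992, 0.002], [-0.002, 0.002, -1.0]]
force: [-1.4, 0.3, 4.4]
opening: 0.0306
time: 12.0
eef_pos: [0.6224, 0.0957, 0.0549]
orientation: [[-0.992, 0.123, 0.002], [0.123, 0.992, 0.002], [-0.002, 0.002, -1.0]]
force: [-2.9, -0.6, 4.2]
opening: 0.0308
time: 13.0
eef_pos: [0.6224, 0.0957, 0.0549]
orientation: [[-0.992, 0.123, 0.002], [0.123, 0.992, 0.002], [-0.002, 0.002, -1.0]]
force: [-1.1, -1.4, 4.4]
opening: 0.0309
time: 14.0
eef_pos: [0.6224, 0.0957, 0.0549]
orientation: [[-0.992, 0.123, 0.002], [0.123, 0.992, 0.002], [-0.002, 0.002, -1.0]]
force: [-1.7, -1.6, 5.6]
opening: 0.0308
time: 15.0
eef_pos: [0.6224, 0.0957, 0.0549]
orientation: [[-0.992, 0.123, 0.002], [0.123, 0.992, 0.002], [-0.002, 0.002, -1.0]]
force: [-1.6, -0.5, 4.9]
opening: 0.0304
time: 16.05
eef_pos: [0.6224, 0.0957, 0.055]
orientation: [[-0.992, 0.123, 0.002], [0.123, 0.992, 0.002], [-0.002, 0.002, -1.0]]
force: [-2.3, -1.2, 4.2]
opening: 0.0308
```

View pics/hh.png

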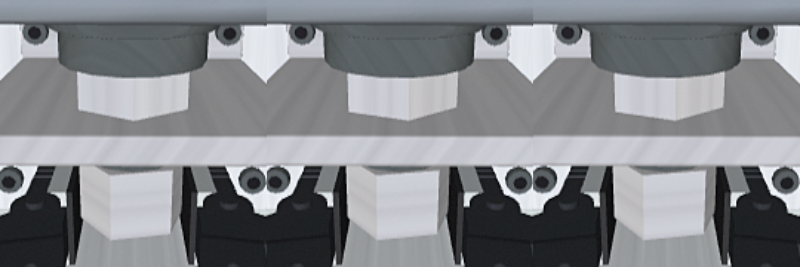

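```bash
python3 -m creep '[0,0,0,0,0,0,1,0,0,0,0,0,0,1,0,0,0,0,0,0,1,0,0,0,0,0,0,1,0,0,0,0,0,0,1,0,0,0,0,0,0,1,0,0,0,0,0,0,1,0,0,0,0,0,0,1,0,0,0,0,0,0,1,0,0,0,0,0,0,1,0,0,0,0,0,0,1,0,0,0,0,0,0,1]' 80 | head -1
python3 -c "
from h import *
cv2.imwrite('pics/h4.png',cv2.resize(cams.get_image('wrist')[150:330,190:370,::-1],None,fx=3,fy=3))
a=[cv2.imread(f'pics/h{k}.png').astype(float) for k in (1,2,3,4)]
n=lambda i:i[150:245,150:400]; b=lambda i:i[340:480,170:370]
for i,j in((0,1),(1,2),(2,3)):print('nut',abs(n(a[i])-n(a[j])).mean(),'head',abs(b(a[i])-b(a[j])).mean())
im=[x[130:500,120:420] for x in a[0::1]];cv2.imwrite('pics/hh2.png',cv2.resize(np.hstack([im[0],im[1],im[3]]),(800,330)))"
```

```text
time: 17.1
nut 8.7112 head 0.8951071428571429
nut 0.5702035087719298 head 0.5616428571428571
nut 0.5830736842105263 head 0.5758809523809524[ WARN:0@1.134] global loadsave.cpp:1063 imwrite_ Unsupported depth image for selected encoder is fallbacked to CV_8U.
```

View pics/hh2.png

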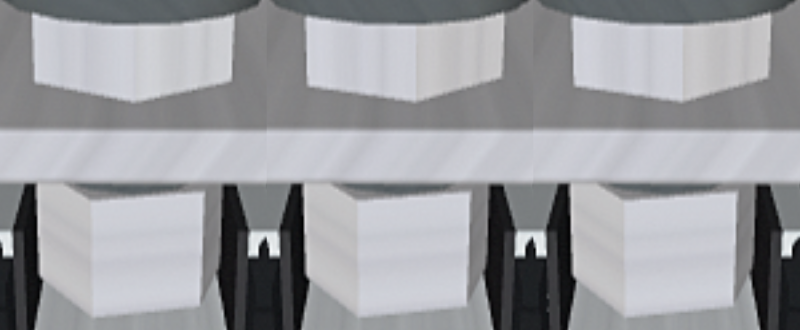

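The nut turned between the first two pictures and has stood still since 15 s. The bolt head has not moved. That means the nut is tight, so I'm handing in.

```bash
python3 -c "
from h import *
o=get_obs();print(o['time'],o['force'],o['opening']);print(arm.job_done())"
```

```text
17.15 [-2.0369356  -0.98824057  4.64730207] 0.030938713972690907
the job is handed in; nothing more can be done
None
```

I started the nut runner and held the bolt head until the nut stopped turning. I handed the job in at 17.15 s, still gripping the head. The hand-in gave no verdict.

- **Knob:** I gripped the bar and pressed it 8 mm down to the bottom. I then turned it clockwise through about 76° of tool turn, until the moment rose to 0.39 N·m at the stop. After I let go, the wrist pictures showed it still turned on.
- **Bolt head:** I gripped it in the gap with the grip set to 80 N. The opening settled at about 31 mm, which fits the 30 mm across flats, and I held it for over 7 s. The grip force on the head itself was not measured.
- **Nut:** The pictures show it turned during the first seconds of holding, then stood still in the last three (15.0, 16.1 and 17.1 s). The head did not visibly move after I gripped it. I took this to mean the nut is tight; I could not read the thread angle directly.
- **Spool and nut driver:** I never touched them, but I did not measure their positions again at the end.
- **Disagreement:** The fixed cameras and the wrist camera differed by about 3–5 mm on the fixture's sideways (y) position. I settled this by how the knob centred in the grip and by centring in the wrist views. No contact showed on the way into the gap.

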